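Service plug in, then hold the lap's guard open

ROBOT

A 6-joint arm with a two-finger parallel gripper is mounted at the origin on the work surface. World frame = base frame: x ahead of the robot, y to its left, z up, the work surface at z = 0. Lengths are in m, angles in rad, forces in N, time in s.
With the tool pointing down it reaches from about 0.375 to 0.9 m from the base axis. Payload 3.1 kg.
Tool frame: the origin (TCP) lies midway between the tips of the shut fingers; the grasp point (between the pads) lies 19 mm behind it; z points along the fingers, y is the line along which they close (so a half turn about z gives the same grasp; the last joint's range is limited). The gripper opens to 85 mm and grips with 20 to 120 N. Pads are 22 mm wide; open, the fingers measure 114 mm over their backs; the gripper's body (76 mm by 85 mm) begins 54 mm behind the grasp point. The pads swing forward as they close: fully open they stand 13 mm farther back than shut.
Start: joints at [-1.335, 0.527, 1.433, -0, 1.181, -0.178], TCP at [0.251, -0.572, 0.205] pointing down, gripper open.
Joint ranges: [-3.08, 3.08], [-0.75, 2.2], [0.22, 2.44], [-1.43, 4.57], [0, 2.65], [-2.85, 2.85]. Speed limits (rad/s): [2.79, 2.79, 3.14, 3.14, 3.14, 3.14].

INTERFACE

Orientations are given as a unit quaternion [x, y, z, w].
In Python, from station import manip gives the robot as it stands.
- The arm moves only by the tool move_arm, never from a script. Its argument "increments" is a list that holds one entry, the list of rows, each a list of 5 numbers: the gripper's target within -1 to 1 (shut at 1, half-way at 0, fully open at -1), then the shift along the world's x, y, z in m, then the turn about the world's z in degrees. In form: [[[fingers, dx, dy, dz, twist], ...]]. A call has 1 to 8 rows; each row shifts and turns the commanded pose from where the row before left it; what a row does not reach is not made up. A row lasts 1/10 s, in which the tool goes at most 50 mm and 8.59 degrees, less where a joint would pass 70% of its speed; a pose out of reach is approached as far as the arm can. A call with a gripper value outside its range is refused whole. The fingers move at their own pace and stop on an object; "newtons" is the grip in N (left out, the last holds). Time passes only in rows, so rows that do not move let the fingers close. It gives the time, the measured TCP pose, the force, the opening and the grip force at its end, in the units of the state.
- manip.sense(): the state, without advancing time (a new reading comes with each control period).
- manip.snapshot(name): name is "side" or "top" or "wrist"; returns a dict with "img" (480x640x3 uint8, red, green, blue), "fx", "fy", "cx", "cy" (pixels), "world_to_cam" (4x4, takes a point from world to camera coordinates); the wrist camera has in their place "tool_from_camera" (4x4, takes a point from camera to tool coordinates, whose origin is the TCP and whose axes are the flange's). Camera axes: x right, y down, z forward; pixel columns grow to the right and rows downward; lengths in m; the calibration is good to about 2 mm. The wrist camera is an equidistant fisheye: a pixel r from the principal point sees the ray r / f radians off the axis. A picture is of the moment at which its call begins: read the wrist's pose just before it. There is no depth.
- manip.sign_off(): hands the job in; it is judged then, once.
Trained networks look in the newest picture that a camera, given by its name, has taken for a name from the list of things; names that differ only in an ending like _2 or _b are one class to them, and where a whole thing is asked for, a point or a joint stands for the part that bears it (a point fixed in the world has none). Each returns a list of dicts, best first, with "confidence" (0 to 1); they miss things now and then, are a little off and sometimes report something else, mostly with a low value. They report only what shows in the picture. A call takes as long as a camera call. They do not tell look-alikes from the thing itself.
- manip.spot_in(label, camera): "xyz" ([x, y, z] in m, in world coordinates, good to about 4 mm: the middle of the surface that is visible of it).
- manip.mark_of(label, camera): "xyz" ([x, y, z] in m, in world coordinates, good to about 4 mm: a listed point, or the origin of a listed thing).
The state is a dict: "t": time; "q": joint angles; "qd": joint speeds; "tau": joint torques, N m; "tcp_pos": TCP position; "tool_rot": TCP orientation; "force": force on the tool from outside, world axes, zero at the start; "ft_torque": the same for the moment, N m; "finger_gap": opening from 0.0 (shut) to 1.0 (fully open); "gripper_force": force on a finger pad.
Only numpy, scipy, OpenCV 4.12 (cv2) and the standard library are available. Lean on these libraries where they do the work, as an engineer would, in place of code of your own. Each camera call takes 0.05 s, during which the arm holds its last target. There are 200 camera calls.

TASK

Get the stone-grinding lap ready for inspection: first plug the blue service plug fully home into the socket of the grey interlock box, let go of it, and only then lift the lap's orange-framed splash guard, the one with the steel bar handle. Hold the guard open at 60 degrees above its closed position; it falls shut if released, so finish while still holding it there, steady, in the fingers, with nothing else propping it and the plug still home. Leave the jar and the two loose stones where they are.

Things in the scene. Friction and masses are not known exactly. Their poses are not given: they have to be found in the camera images.
- plug: Blue block plug, white patch on top, standing on the table, 57 mm tall, 80 g. Origin: centre of the underside of its steel shank; z up. Shank 30 (its x) by 22 (its y) mm, 25 mm long, foot stepped in by 1.5 mm over its last 6 mm. Blue head 46 (x) by 34 (y) mm, 25 to 57 mm above the origin; grip it across the 34 mm. It fits either way round (half a turn about z is the same).
- plug_shoulder (a point): Centre of the underside of the plug's blue head (the shoulder), 25 mm above the plug's origin; it meets the top of the interlock box when the plug is fully home. Axes as the plug's.
- interlock_box: Fixed grey box, 100 x 100 x 50 mm tall, three coloured lamps on its -x face. Origin: centre of its underside; z up.
- socket (a point): Mouth of the socket: centre of the rectangular hole in the flat top of the interlock box, 50 mm above the table, framed in blue on the top. Hole 31.5 mm along the box's x by 23.5 mm along the box's y (this point has the box's axes), 28 mm deep.
- lap: Fixed green grinding lap with an aluminium disc inside, housing 190 mm (its x) by 220 mm (its y) by 80 mm tall. Origin: centre of its underside; z up; its front, with the switch and the guard's handle, faces its -x.
- guard (a joint): Angle of the splash guard in rad: 0 closed (lying flat on the housing), grows as the front edge rises; stop at 1.4. 60 degrees is 1.047. No spring or stay: it falls shut by its own weight (about 0.45 kg) from any angle. The guard is an orange frame 190 x 220 x 10 mm with a clear window.
- guard_hinge (a point): Middle of the guard's hinge line, on the upper far edge of the housing: 95 mm along the lap's +x from the lap's origin and 80.5 mm above the table. The hinge line runs along the lap's y. Its axes turn with the guard; when closed they are the lap's.
- guard_handle (a point): Middle of the guard's handle: round steel bar 12 mm thick, 110 mm long, parallel to the hinge line, 50 mm in front of the guard's front edge (38 mm clear between), a rod at each end, free space around and below. 240 mm from the hinge line and 6 mm above it when closed (86.5 mm above the table); it swings about the hinge, at 60 degrees about 291 mm above the table. y along the bar.
- grit_jar: Bystander: small closed jar with white cap, 56 mm diameter, 75 mm tall. Origin: centre of its underside.
- stone_red: Bystander: loose reddish stone about 75 x 60 x 45 mm. Origin: centre of its underside.
- stone_dark: Bystander: loose dark stone about 70 x 65 x 50 mm. Origin: centre of its underside.
Not all that is in view belongs to the job. Leave any turquoise look-alike of the plug alone.

How it is judged:
On the way:
1. the plug is fully home in the socket and let go, with the guard still closed (z of plug_shoulder in the frame of socket below 0.003 m and horizontal distance between plug_shoulder and socket below 0.004 m and angle between the z axis of plug and the z axis of interlock_box, either way round below 0.1 rad and contact force between the fingers and plug below 0.1 N and value of joint guard below 0.05 rad), for 0.2 s.
At the end, for the whole second after the job is handed in: Guard at 60 degrees within 7, still (under 0.1 rad/s), held by the fingers (over 0.3 N) and propped by nothing else; plug home (shoulder within 3 mm of the box top, 4 mm of the hole centre, upright within 0.1 rad); jar and stones within 25 mm of their starts (z of plug_shoulder in the frame of socket below 0.003 m and horizontal distance between plug_shoulder and socket below 0.004 m and angle between the z axis of plug and the z axis of interlock_box, either way round below 0.1 rad and value of joint guard between 0.925 and 1.169 rad and not (velocity of joint guard above 0.1 rad/s) and not (velocity of joint guard below -0.1 rad/s) and contact force between the fingers and guard above 0.3 N and contact force between each of plug, grit_jar, stone_red, stone_dark and guard below 0.1 N and distance of each of grit_jar, stone_red, stone_dark from where it was at the start of the episode below 0.025 m); the arm keeps its last pose, push and grip.
It fails at once if the guard is lifted (beyond 0.1 rad) while the plug is not home (value of joint guard above 0.1 rad and not (z of plug_shoulder in the frame of socket below 0.003 m and horizontal distance between plug_shoulder and socket below 0.004 m and angle between the z axis of plug and the z axis of interlock_box, either way round below 0.1 rad)).
It fails at once if the jar is moved by more than 25 mm (distance of grit_jar from where it was at the start of the episode above 0.025 m).
It fails at once if the red stone is moved by more than 25 mm (distance of stone_red from where it was at the start of the episode above 0.025 m).
It fails at once if the dark stone is moved by more than 25 mm (distance of stone_dark from where it was at the start of the episode above 0.025 m).
It also fails if it takes over 72 s, if anything falls off the work surface, if the arm or the gripper's body presses on something with over 40 N, if the wrist force passes 120 N, or if a joint passes its speed limit or range.

## Working session

There is one attempt and no reset: what is moved stays moved. The work goes in short steps, Python scripts to look and compute and a tool call to move; the robot and the scene stay as the last step left them, time stands still between calls to the robot, and variables do not carry over. Pictures are saved under pics/ and viewed, at most 10 in all, crops included, and the job is handed in when it is done.

Besides the shell and the picture viewer there is one more tool, called as name(argument=value, ...), one argument or row to a line, values as JSON. move_arm: Moves the arm, as the interface text tells. Its arguments: {"type":"object","properties":{"increments":{"type":"array","items":{"type":"array","items":{"type":"array","items":{"type":"number"}}}},"newtons":{"type":"number"}},"required":["increments"]}

```bash
mkdir -p pics; cat > h.py <<'E'
from station import manip
import numpy as np, cv2
def save(cam,name):
    s=manip.snapshot(cam); cv2.imwrite(f'pics/{name}.png',cv2.cvtColor(s['img'],cv2.COLOR_RGB2BGR)); return s
E
python3 - <<'E'
from h import *
a=save('top','top1'); b=save('side','side1')
for c in('top','side'):
  for l in ['plug','plug_shoulder','interlock_box','socket','lap','guard_hinge','guard_handle','grit_jar','stone_red','stone_dark']:
    print(c,l,[(np.round(d['xyz'],4).tolist(),round(d['confidence'],2)) for d in manip.mark_of(l,c)[:3]])
print(manip.sense())
E
```

```text
top plug [([0.5053, -0.4424, -0.0035], 0.94), ([0.4757, -0.337, 0.0027], 0.7), ([0.7348, -0.286, -0.0043], 0.57)]
top plug_shoulder [([0.4489, -0.2553, 0.0256], 0.82), ([0.5004, -0.4395, 0.0303], 0.63), ([0.6181, 0.1969, 0.0035], 0.53)]
top interlock_box [([0.5392, -0.1523, -0.0009], 0.64)]
top socket [([0.5417, -0.1436, 0.0518], 0.78)]
top lap [([0.6151, 0.197, 0.0017], 0.73)]
top guard_hinge [([0.7146, 0.2129, 0.079], 0.71)]
top guard_handle [([0.4726, 0.1734, 0.0857], 0.79)]
top grit_jar [([0.7171, -0.1361, -0.001], 0.6), ([0.735, -0.2816, -0.0034], 0.23)]
top stone_red [([0.7355, -0.2823, -0.0023], 0.78)]
top stone_dark [([0.529, 0.4144, 0.0004], 0.78), ([0.4717, 0.1694, 0.0854], 0.42)]
side plug [([0.446, -0.2525, 0.0001], 0.81), ([0.4758, -0.3404, 0.0026], 0.66), ([0.5038, -0.4375, -0.0024], 0.54)]
side plug_shoulder [([0.4495, -0.2567, 0.023], 0.88), ([0.4773, -0.3422, 0.0255], 0.67), ([0.5022, -0.4371, 0.0289], 0.54)]
side interlock_box [([0.5425, -0.1447, 0.0001], 0.89)]
side socket []
side lap [([0.6182, 0.1952, -0.0019], 0.73), ([0.5432, -0.147, 0.0014], 0.63)]
side guard_
[... 255 characters left out ...]
: 1.1, 'q': array([-1.33552601e+00,  5.27495043e-01,  1.43272450e+00,  2.92564684e-05,
        1.18142417e+00, -1.78501284e-01]), 'qd': array([ 1.06610813e-03,  1.57903582e-03, -1.18613152e-03, -9.59296357e-05,
        4.00078937e-04, -3.53515117e-04]), 'tau': array([ 3.67690327e-04, -4.42328596e+01, -1.78422439e+01, -2.60880324e-04,
        8.06097232e-04, -1.39583679e-05]), 'tcp_pos': array([ 0.25131524, -0.57219969,  0.20500563]), 'tool_rot': array([ 9.78676497e-01,  2.05407675e-01,  1.28030640e-05, -2.59058707e-05]), 'force': array([-0.2494052 ,  0.315113  , -0.59056757]), 'ft_torque': array([-0.00889445,  0.01484278,  0.00196713]), 'gripper_force': 0.0, 'finger_gap': 1.0001671573630762}
```

View pics/top1.png

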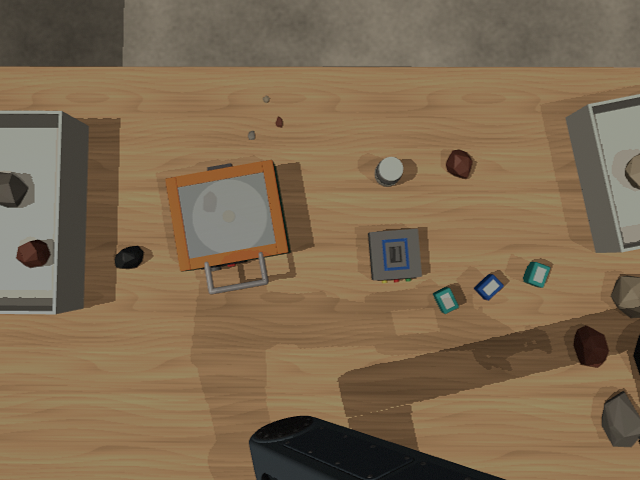

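View pics/side1.png

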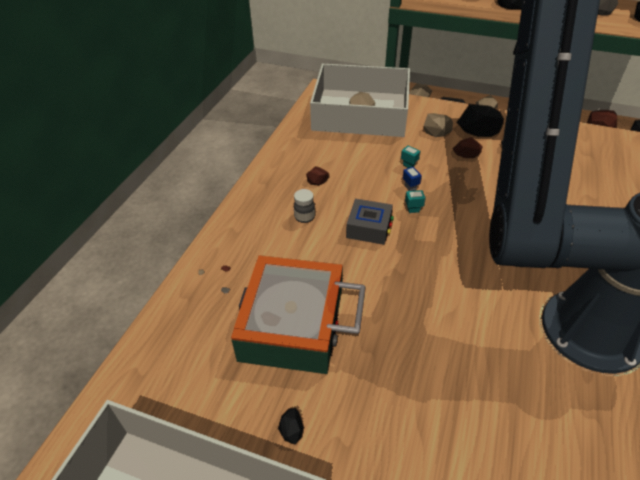

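The blue plug is the middle one (top ~489,287; side ~412,178), between two turquoise look-alikes. The socket is at top ~(396,254), and the handle at ~(237,288). Next I'll measure the yaws by segmentation.

```bash
cat >> h.py <<'E'
def ray(s,uv,tool=None):
    """pixels -> origin, world directions"""
    uv=np.atleast_2d(uv).astype(float)
    p=np.c_[(uv[:,0]-s['cx'])/s['fx'],(uv[:,1]-s['cy'])/s['fy']]
    if tool is None:
        W=np.linalg.inv(s['world_to_cam']); d=np.c_[p,np.ones(len(p))]
    else:
        W=tool@s['tool_from_camera']; r=np.linalg.norm(p,axis=1,keepdims=True)
        d=np.c_[p/np.maximum(r,1e-9)*np.sin(r),np.cos(r)]
    return W[:3,3],d@W[:3,:3].T
def onz(s,uv,z,tool=None):
    o,d=ray(s,uv,tool); return o+d*((z-o[2])/d[:,2])[:,None]
def toolpose():
    from scipy.spatial.transform import Rotation as R
    st=manip.sense(); T=np.eye(4); T[:3,:3]=R.from_quat(st['tool_rot']).as_matrix(); T[:3,3]=st['tcp_pos']; return T
def rect(P):
    """metric min-area rect of plane points: centre, (long, short), yaw deg of long side"""
    (c,(w,h),a)=cv2.minAreaRect((P[:,:2]*1000).astype(np.float32))
    if w<h: w,h,a=h,w,a+90
    return np.round(np.array(c)/1000,4),(round(w,1),round(h,1)),round((a+90)%180-90,1)
def blobs(mask,n=40):
    k,l,st,c=cv2.connectedComponentsWithStats(mask.astype(np.uint8))
    for i in range(1,k):
        if st[i,4]>n:
            y,x=np.where(l==i); yield st[i,4],c[i],np.c_[x,y]
def blue(s):
    H=cv2.cvtColor(s['img'],cv2.COLOR_RGB2HSV); return (H[...,0]>108)&(H[...,0]<130)&(H[...,1]>110)&(H[...,2]>40)
def white(s):
    H=cv2.cvtColor(s['img'],cv2.COLOR_RGB2HSV); return (H[...,1]<70)&(H[...,2]>150)
E
python3 - <<'E'
from h import *
s=manip.snapshot('top')
for nm,m,z in (('blue',blue(s),.05),('white',white(s),.057)):
  for a,c,P in blobs(m,30):
    if 350<c[0]<560 and 140<c[1]<330: print(nm,a,c.round(),rect(onz(s,P,z)))
H=cv2.cvtColor(s['img'],cv2.COLOR_RGB2HSV)
m=(H[...,0]<16)&(H[...,1]>200)&(H[...,2]>120)
for a,c,P in blobs(m,500): print('or',a,c,rect(onz(s,P,.09)))
E
```

```text
white 407 [390. 168.] (array([ 0.7201, -0.1363]), (45.9, 43.4), -0.0)
white 108 [539. 274.] (array([ 0.5028, -0.4386]), (28.0, 15.8), -20.7)
white 103 [491. 287.] (array([ 0.4763, -0.3395]), (27.5, 15.6), -45.1)
white 39 [445. 298.] (array([ 0.4483, -0.251 ]), (27.2, 15.5), 26.4)
```

move_arm(
  increments=[
    [[-1,0.028,0.029,0,-8.5],[-1,0.028,0.029,0,-8.5],[-1,0.028,0.029,0,-8.5],[-1,0.028,0.029,0,-8.5],[-1,0.028,0.029,0,-8.5],[-1,0.028,0.029,0,-8.5],[-1,0.028,0.029,0,-8.5],[-1,0.028,0.029,0,-8.5]],
  ],
  newtons=40,
)

```text
t: 1.95
tcp_pos: [0.4764, -0.339, 0.2052]
tool_rot: [0.925, -0.38, 0.0, 0.0]
force: [0.8, -0.5, 0.2]
finger_gap: 1.004
gripper_force: 0.0
```

move_arm(
  increments=[
    [[-1,0,0,0,0],[-1,0,0,0,0],[-1,0,0,0,0]],
  ],
)

```text
t: 2.25
tcp_pos: [0.4748, -0.341, 0.205]
tool_rot: [0.926, -0.377, -0.0, 0.0]
force: [0.0, -1.1, 0.1]
finger_gap: 1.003
gripper_force: 0.0
```

```bash
cat > w.py <<'E'
from h import *
import sys
T=toolpose(); s=save('wrist',sys.argv[1])
print('tcp',T[:3,3].round(4),'y ang',np.degrees(np.arctan2(T[1,1],T[0,1])).round(2))
for nm,m,z in (('blue',blue(s),.05),('white',white(s),.057)):
  for a,c,P in blobs(m,80):
    print(nm,a,c.round(),rect(onz(s,P,z,T)))
print([(np.round(d['xyz'],4).tolist(),round(d['confidence'],2)) for l in('plug','socket') for d in manip.mark_of(l,'wrist')])
E
python3 w.py w1
```

```text
tcp [ 0.4748 -0.341   0.205 ] y ang -134.27
blue 1063 [319. 208.] (array([ 0.4741, -0.3412]), (45.1, 32.8), -46.4)
blue 828 [143. 290.] (array([ 0.5406, -0.1499]), (63.3, 51.8), 4.8)
white 401 [376. 104.] (array([ 0.5034, -0.441 ]), (26.1, 18.0), -20.7)
white 1037 [ 19. 192.] (array([ 0.7243, -0.1234]), (50.6, 49.8), 44.3)
white 714 [319. 210.] (array([ 0.4747, -0.3418]), (30.5, 18.5), -46.3)
white 544 [272. 294.] (array([ 0.4469, -0.2535]), (30.3, 18.8), 26.7)
white 1218 [ 17. 398.] (array([0.5952, 0.2069]), (104.4, 81.1), -79.8)
[([0.4765, -0.3408, -0.0009], 0.67), ([0.4468, -0.2521, 0.0006], 0.64), ([0.4993, -0.4376, -0.0042], 0.62), ([0.5356, -0.1493, 0.0448], 0.89)]
```

View pics/w1.png

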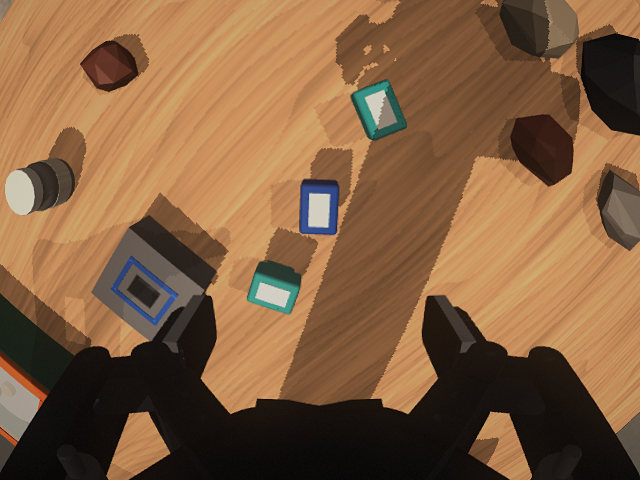

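The blue plug is at wrist (319,208), with the socket's blue frame at (143,290). Turquoise blocks sit clear of the finger line. Descending.

move_arm(
  increments=[
    [[-1,0,-0.0005,-0.045,-2],[-1,0,0,-0.045,0],[-1,0,0,-0.045,0],[-1,0,0,-0.03,0],[-1,0,0,-0.014,0],[-1,0,0,0,0],[1,0,0,0,0],[1,0,0,0,0]],
  ],
  newtons=40,
)

```text
t: 3.2
tcp_pos: [0.4764, -0.3421, 0.0279]
tool_rot: [0.919, -0.393, 0.002, 0.001]
force: [0.6, 0.4, -0.3]
finger_gap: 0.692
gripper_force: 0.0
```

move_arm(
  increments=[
    [[1,0,0,0,0],[1,0,0,0,0],[1,0,0,0,0],[1,0,0,0,0],[1,0,0,0,0]],
  ],
)

```text
t: 3.7
tcp_pos: [0.4762, -0.3416, 0.0278]
tool_rot: [0.92, -0.393, 0.001, 0.001]
force: [-1.0, 1.0, 5.4]
finger_gap: 0.369
gripper_force: 39.2
```

move_arm(
  increments=[
    [[1,0,0,0.03,0],[1,0,0,0.045,0],[1,0.01,0.032,0.045,8.5],[1,0.01,0.032,0,8.5],[1,0.011,0.032,0,8.5],[1,0.011,0.032,0,8.5],[1,0.011,0.032,0,8.5],[1,0.011,0.032,0,8.5]],
  ],
)

```text
t: 4.5
tcp_pos: [0.5385, -0.1508, 0.1418]
tool_rot: [0.999, 0.044, 0.0, 0.0]
force: [0.8, -0.2, -0.6]
finger_gap: 0.374
gripper_force: 39.9
```

move_arm(
  increments=[
    [[1,0,0,0,0],[1,0,0,0,0],[1,0,0,0,0]],
  ],
)

```text
t: 4.8
tcp_pos: [0.5382, -0.1529, 0.1414]
tool_rot: [0.999, 0.04, 0.0, 0.0]
force: [-0.7, -0.4, -1.3]
finger_gap: 0.37
gripper_force: 39.9
```

```bash
python3 w.py w2; python3 - <<'E'
from h import *
s=save('top','t2'); cv2.imwrite('pics/t2c.png',cv2.resize(cv2.imread('pics/t2.png')[200:320,330:490],None,fx=5,fy=5))
E
```

```text
tcp [ 0.5382 -0.1529  0.1414] y ang -85.36
blue 7033 [317. 268.] (array([ 0.5035, -0.1567]), (140.3, 61.0), 5.0)
white 115 [314.   1.] (array([ 0.6975, -0.1375]), (24.1, 3.1), -85.6)
white 147 [  2. 177.] (array([0.5699, 0.1333]), (35.2, 9.2), -6.5)
white 111 [  2. 272.] (array([0.4724, 0.1546]), (29.5, 9.6), -17.7)
white 291 [610. 290.] (array([ 0.502, -0.44 ]), (29.1, 17.0), -20.4)
white 1237 [316. 323.] (array([ 0.466 , -0.1601]), (35.3, 32.7), 3.3)
white 197 [427. 335.] (array([ 0.4552, -0.2488]), (17.6, 13.5), -72.4)
[([0.5382, -0.1528, 0.1138], 0.95), ([0.5001, -0.4348, -0.0044], 0.86), ([0.4464, -0.2525, -0.0003], 0.71), ([0.5389, -0.1491, 0.0472], 0.92)]
```

View pics/w2.png

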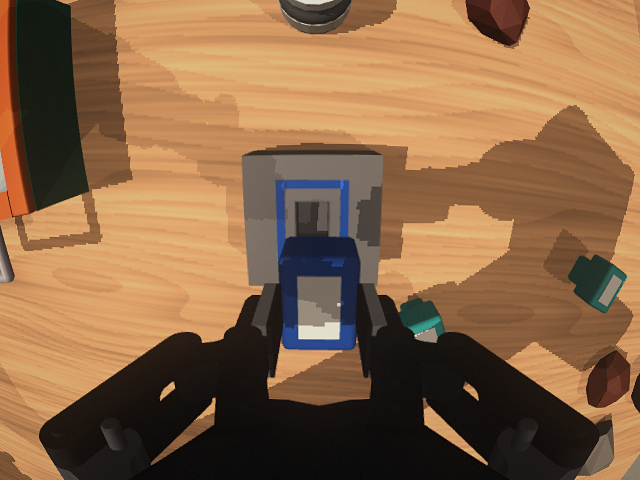

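```bash
cat > a.py <<'E'
from h import *
T=toolpose(); s={k:v for k,v in manip.snapshot('wrist').items()}
b=blue(s); H=cv2.cvtColor(s['img'],cv2.COLOR_RGB2HSV)
# light-blue top face + white patch vs dark far face
r=320
for row in (185,190,200,210,220,225): 
  x=np.where(b[row])[0]; print('frame row',row,x.min(),x.max(),end=' ')
  P=onz(s,[[x.min(),row],[x.max(),row]],.05,T); print(P[:,:2].round(4).tolist())
x=np.where(b[:230,300:320].any(1))[0]; print('frame top rows',x.min(),x.max())
for row in (285,300,320,335,345):
  x=np.where(b[row,260:380])[0]+260; P=onz(s,[[x.min(),row],[x.max(),row]],T[2,3]+.029,T); print('head',row,x.min(),x.max(),P[:,:2].round(4).tolist())
print('col V',H[230:360:3,292,2].tolist())
E
python3 a.py
```

```text
frame row 185 276 347 [[0.5672, -0.1216], [0.5712, -0.1714]]
frame row 190 276 347 [[0.5636, -0.1218], [0.5676, -0.1718]]
frame row 200 276 347 [[0.5564, -0.1222], [0.5604, -0.1725]]
frame row 210 276 347 [[0.5491, -0.1226], [0.5532, -0.1732]]
frame row 220 276 347 [[0.5417, -0.123], [0.5458, -0.174]]
frame row 225 277 347 [[0.538, -0.1239], [0.5421, -0.1744]]
frame top rows 180 187
head 285 282 356 [[0.5473, -0.1383], [0.5498, -0.1685]]
head 300 282 355 [[0.5404, -0.1386], [0.5429, -0.1689]]
head 320 283 355 [[0.5308, -0.1394], [0.5333, -0.1701]]
head 335 282 355 [[0.523, -0.1392], [0.5256, -0.171]]
head 345 284 354 [[0.5178, -0.1403], [0.5203, -0.1713]]
col V [119, 120, 83, 52, 51, 50, 54, 50, 52, 80, 66, 66, 67, 67, 68, 66, 66, 66, 66, 66, 65, 67, 76, 84, 84, 83, 83, 84, 85, 83, 83, 83, 80, 143, 143, 143, 141, 141, 142, 135, 205, 221, 219, 221]
```

View pics/t2c.png

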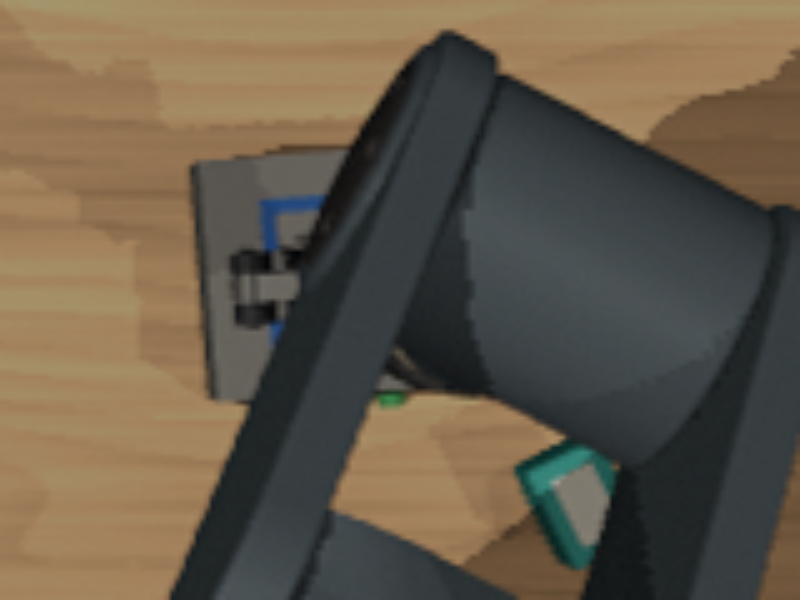

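The plug is held square to the socket (5.0° vs 4.8°); the head hides the near half of the frame. I'll shift it and lower close to the mouth.

move_arm(
  increments=[
    [[1,0.0025,0.004,-0.015,0],[1,0,0,-0.02,0],[1,0,0,-0.015,0],[1,0,0,0,0],[1,0,0,0,0],[1,0,0,0,0]],
  ],
)

```text
t: 5.65
tcp_pos: [0.5414, -0.1488, 0.0919]
tool_rot: [0.999, 0.041, 0.001, 0.0]
force: [0.1, 0.2, -1.4]
finger_gap: 0.37
gripper_force: 39.9
```

```bash
python3 w.py w3; python3 a.py; python3 - <<'E'
from h import *
s=save('side','s3'); cv2.imwrite('pics/s3c.png',cv2.resize(cv2.imread('pics/s3.png')[150:260,310:450],None,fx=5,fy=5,interpolation=cv2.INTER_CUBIC))
E
```

```text
tcp [ 0.5414 -0.1488  0.0919] y ang -85.32
blue 7415 [318. 269.] (array([ 0.5222, -0.1504]), (102.2, 51.7), 4.7)
white 1236 [316. 323.] (array([ 0.4984, -0.1535]), (29.0, 26.2), 3.3)
[([0.4489, -0.253, -0.0025], 0.76), ([0.5421, -0.1533, 0.0611], 0.74), ([0.5002, -0.4356, -0.0013], 0.57)]Traceback (most recent call last):
  File "a.py", line 7, in <module>
    x=np.where(b[row])[0]; print('frame row',row,x.min(),x.max(),end=' ')
                                                 ~~~~~^^
    return umr_minimum(a, axis, None, out, keepdims, initial, where)
ValueError: zero-size array to reduction operation minimum which has no identity
```

View pics/w3.png

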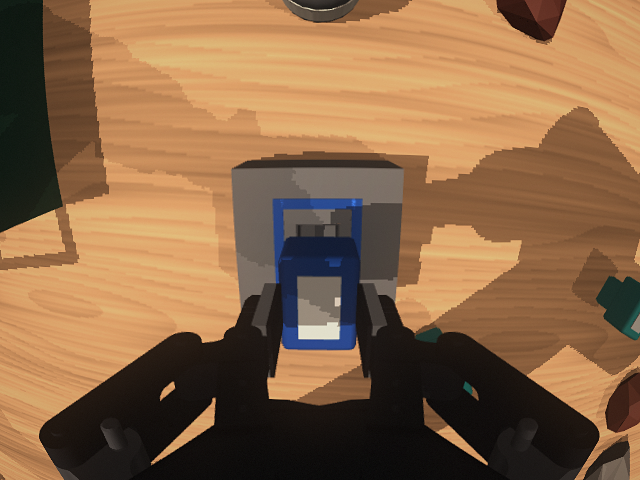

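View pics/s3c.png

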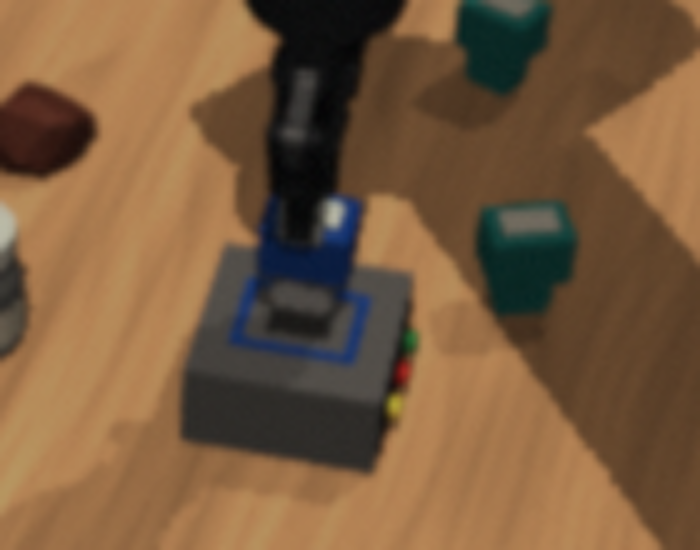

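```bash
cat > a.py <<'E'
from h import *
T=toolpose(); s=manip.snapshot('wrist'); b=blue(s)
R=T[:3,:3]; print('tcp',T[:3,3].round(4))
loc=lambda P:((P-T[:3,3])@R[:,:2]*1000).round(1)   # tool x,y in mm
y0=np.where(b[:,317])[0].min(); print('frame top',y0,loc(onz(s,[[317,y0-.5]],.05,T)).tolist())
for row in range(y0+8,y0+32,6):
  x=np.where(b[row,230:400])[0]+230; P=loc(onz(s,[[x.min()-.5,row],[x.max()+.5,row]],.05,T)); print('frame',row,x.min(),x.max(),P.tolist(),'mid y',P[:,1].mean().round(2))
g=cv2.cvtColor(s['img'],cv2.COLOR_RGB2GRAY)
print('hole rows',g[y0+8:y0+45,317].tolist())
for row in (275,300,320,335):
  x=np.where(b[row,270:370])[0]+270; P=loc(onz(s,[[x.min()-.5,row],[x.max()+.5,row]],T[2,3]+.029,T)); print('head',row,P.tolist(),'mid y',P[:,1].mean().round(2))
c=np.where(b[250:370,292])[0]+250; print('head bottom row',c.max(),loc(onz(s,[[292,c.max()+.5]],T[2,3]+.029,T)).tolist())
V=s['img'][235:290,292].max(1); print(V.tolist())
E
python3 a.py
```

```text
tcp [ 0.5411 -0.1484  0.0917]
frame top 199 [[32.0, -0.1]]
frame 207 274 362 [[27.0, -25.3], [27.1, 26.2]] mid y 0.45
frame 213 274 362 [[23.4, -25.4], [23.5, 26.3]] mid y 0.45
frame 219 274 362 [[19.8, -25.5], [19.9, 26.4]] mid y 0.45
frame 225 275 361 [[16.2, -25.0], [16.2, 25.9]] mid y 0.45
hole rows [71, 94, 112, 116, 115, 116, 114, 116, 117, 101, 94, 97, 96, 96, 94, 96, 90, 69, 53, 48, 51, 50, 50, 50, 49, 51, 49, 50, 51, 41, 30, 26, 30, 28, 29, 30, 28]
head 275 [[15.0, -16.7], [15.0, 17.4]] mid y 0.35
head 300 [[3.6, -14.7], [3.6, 16.6]] mid y 0.95
head 320 [[-6.1, -14.6], [-6.1, 16.6]] mid y 1.0
head 335 [[-13.8, -15.4], [-13.8, 16.9]] mid y 0.75
head bottom row 348 [[-20.9, -11.0]]
[106, 72, 53, 51, 51, 53, 52, 51, 52, 51, 52, 52, 52, 53, 53, 52, 52, 53, 52, 52, 56, 66, 81, 89, 65, 66, 66, 67, 66, 66, 67, 67, 66, 68, 67, 66, 66, 65, 66, 65, 66, 67, 66, 67, 66, 66, 65, 66, 66, 67, 66, 67, 66, 67, 67]
```

move_arm(
  increments=[
    [[1,0.0005,0.0004,-0.01,0],[1,0,0,-0.005,0],[1,0,0,-0.005,0],[1,0,0,-0.003,0],[1,0,0,-0.003,0],[1,0,0,0,0]],
  ],
)

```text
t: 6.55
tcp_pos: [0.5411, -0.1477, 0.0645]
tool_rot: [0.999, 0.041, -0.0, -0.0]
force: [0.4, 0.5, 0.8]
finger_gap: 0.373
gripper_force: 40.0
```

move_arm(
  increments=[
    [[1,0,0,-0.005,0],[1,0,0,-0.004,0],[1,0,0,-0.003,0],[1,0,0,-0.002,0],[1,0,0,0,0]],
  ],
)

```text
t: 7.05
tcp_pos: [0.5416, -0.148, 0.0527]
tool_rot: [0.999, 0.041, 0.0, 0.0]
force: [-1.6, 0.7, 12.5]
finger_gap: 0.372
gripper_force: 42.0
```

move_arm(
  increments=[
    [[-1,0,0,0,0],[-1,0,0,0,0],[-1,0,0,0,0],[-1,0,0,0,0],[-1,0,0,0.02,0],[-1,0,0,0.045,0],[-1,0,0,0.045,0],[-1,0,0,0.04,0]],
  ],
)

```text
t: 7.85
tcp_pos: [0.5411, -0.1478, 0.2027]
tool_rot: [0.999, 0.041, -0.0, 0.0]
force: [0.6, -0.9, 0.9]
finger_gap: 0.994
gripper_force: 0.0
```

```bash
python3 - <<'E'
from h import *
T=toolpose(); s=save('wrist','w4'); print(T[:3,3].round(4))
for a,c,P in blobs(blue(s),200): print(a,c.round(),rect(onz(s,P,.05,T)),rect(onz(s,P,.082,T)))
for a,c,P in blobs(white(s),200): print('w',a,c.round(),rect(onz(s,P,.082,T)))
s=save('side','s4'); cv2.imwrite('pics/s4c.png',cv2.resize(cv2.imread('pics/s4.png')[150:380,220:450],None,fx=2.6,fy=2.6,interpolation=cv2.INTER_CUBIC))
for l in('guard_handle','guard_hinge','lap','plug_shoulder'):
  for c in('wrist','side'): print(l,c,[(np.round(d['xyz'],4).tolist(),round(d['confidence'],2)) for d in manip.mark_of(l,c)[:3]])
E
```

```text
[ 0.5411 -0.1478  0.2027]
2546 [319. 209.] (array([ 0.5403, -0.1487]), (63.9, 51.6), 4.8) (array([ 0.5479, -0.1481]), (57.5, 46.4), 4.8)
w 1571 [321.  13.] (array([ 0.7023, -0.1374]), (46.8, 25.7), -85.0)
w 5974 [ 22. 124.] (array([0.6167, 0.1449]), (139.5, 81.9), -0.4)
w 847 [319. 219.] (array([ 0.5401, -0.149 ]), (29.8, 17.8), 4.8)
w 345 [ 32. 246.] (array([0.4833, 0.1536]), (102.1, 50.0), -44.4)
w 289 [415. 309.] (array([ 0.4644, -0.2423]), (18.2, 16.5), 26.5)
guard_handle wrist [([0.4748, 0.1715, 0.0875], 0.94)]
guard_handle side [([0.4753, 0.1679, 0.0842], 0.73)]
guard_hinge wrist []
guard_hinge side [([0.7086, 0.2177, 0.08], 0.96)]
lap wrist [([0.6176, 0.1969, 0.002], 0.87)]
lap side [([0.6131, 0.1956, -0.0062], 0.75)]
plug_shoulder wrist [([0.5005, -0.4377, 0.0233], 0.76), ([0.5397, -0.1487, 0.0515], 0.57), ([0.445, -0.2518, 0.0268], 0.56)]
plug_shoulder side [([0.5401, -0.1497, 0.0522], 0.86), ([0.5036, -0.4399, 0.0258], 0.74), ([0.4507, -0.2559, 0.0227], 0.57)]
```

View pics/s4c.png

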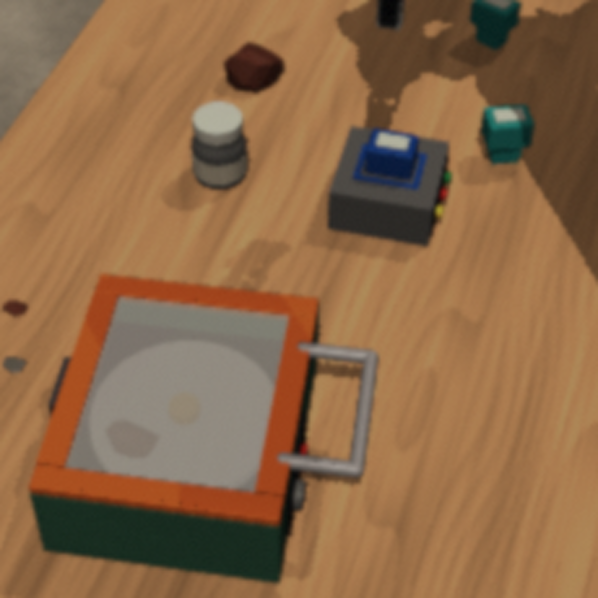

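The plug is home, its head flush on the box top. Next, over to the handle.

move_arm(
  increments=[
    [[-1,-0.0056,0.0266,0,8],[-1,-0.0056,0.0266,0,8],[-1,-0.0056,0.0266,0,8],[-1,-0.0056,0.0266,0,8],[-1,-0.0056,0.0266,0,8],[-1,-0.0056,0.0266,0,8],[-1,-0.0056,0.0266,0,8],[-1,-0.0056,0.0266,0,8]],
  ],
)

```text
t: 9.15
tcp_pos: [0.4957, 0.066, 0.2003]
tool_rot: [0.824, 0.567, -0.001, -0.001]
force: [-0.6, 0.2, -0.5]
finger_gap: 0.995
gripper_force: 0.0
```

move_arm(
  increments=[
    [[-1,-0.0056,0.0266,0,8],[-1,-0.0056,0.0266,0,8],[-1,-0.0056,0.0266,0,8],[-1,-0.0056,0.0266,0,8],[-1,0,0,0,0],[-1,0,0,0,0],[-1,0,0,0,0]],
  ],
)

```text
t: 9.85
tcp_pos: [0.4742, 0.1707, 0.2007]
tool_rot: [0.639, 0.769, -0.0, -0.0]
force: [1.4, 0.1, -0.5]
finger_gap: 1.0
gripper_force: 0.0
```

```bash
python3 - <<'E'
from h import *
T=toolpose(); s=save('wrist','w5'); print(T[:3,3].round(4),np.degrees(np.arctan2(T[1,1],T[0,1])))
for l in('guard_handle','guard_hinge','lap'):
  print(l,[(np.round(d['xyz'],4).tolist(),round(d['confidence'],2)) for d in manip.mark_of(l,'wrist')[:2]])
E
```

```text
[0.4742 0.1707 0.2007] 10.616667171531393
guard_handle [([0.475, 0.1703, 0.0878], 0.61)]
guard_hinge [([0.7085, 0.214, 0.0839], 0.64), ([0.6183, 0.1906, 0.0001], 0.37)]
lap [([0.6156, 0.1946, 0.0015], 0.92)]
```

View pics/w5.png

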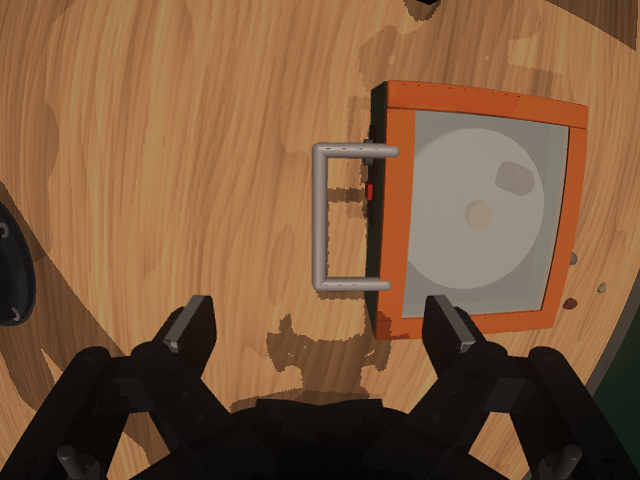

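The bar runs straight along image column 319, centred between the fingers and parallel to them. I'll go half-open so the +x finger passes through the 38 mm gap.

move_arm(
  increments=[
    [[0.1,0.0003,0,0,0],[0.1,0,0,0,0],[0.1,0,0,-0.02,0],[0.1,0,0,-0.03,0],[0.1,0,0,-0.02,0],[0.1,0,0,0,0]],
  ],
  newtons=60,
)

```text
t: 10.65
tcp_pos: [0.4722, 0.1709, 0.1289]
tool_rot: [0.638, 0.77, -0.002, -0.002]
force: [-0.4, -0.3, 0.2]
finger_gap: 0.451
gripper_force: 0.0
```

move_arm(
  increments=[
    [[0.1,0,0,-0.02,0],[0.1,0,0,-0.02,0],[0.1,0,0,-0.015,0],[0.1,0,0,-0.008,0],[0.1,0,0,0,0],[0.1,0,0,0,0]],
  ],
)

```text
t: 11.25
tcp_pos: [0.4751, 0.1715, 0.0689]
tool_rot: [0.638, 0.77, 0.001, 0.001]
force: [0.8, 0.5, -1.4]
finger_gap: 0.445
gripper_force: 0.0
```

move_arm(
  increments=[
    [[1,0,0,0,0],[1,0,0,0,0],[1,0,0,0,0],[1,0,0,0,0],[1,0,0,0,0]],
  ],
)

```text
t: 11.75
tcp_pos: [0.4744, 0.1714, 0.0683]
tool_rot: [0.638, 0.77, 0.0, 0.0]
force: [0.5, -0.2, 0.3]
finger_gap: -0.001
gripper_force: 0.0
```

The fingers shut on nothing, so I'm looking.

```bash
python3 - <<'E'
from h import *
a=save('wrist','w6')['img']; b=save('side','s6')['img']
b=cv2.resize(b[220:360,220:400],(617,480),interpolation=cv2.INTER_CUBIC)
cv2.imwrite('pics/m6.png',cv2.cvtColor(cv2.resize(np.hstack([a,b]),(800,306)),cv2.COLOR_RGB2BGR))
for c in('wrist','side'): print([(np.round(d['xyz'],4).tolist(),round(d['confidence'],2)) for d in manip.mark_of('guard_handle',c)[:2]])
print(manip.sense())
E
```

```text
[([0.4749, 0.1727, 0.0892], 0.86)]
[([0.4722, 0.1673, 0.0857], 0.87)]
{'t': 11.95, 'q': array([ 1.24869376e-01,  5.87293811e-01,  1.85133073e+00, -8.28734986e-06,
        7.03065375e-01, -6.20502157e-02]), 'qd': array([-6.65193455e-05,  2.77754969e-05, -8.75332431e-04, -2.66253611e-03,
       -7.60207539e-04, -2.61766895e-04]), 'tau': array([ 2.72463280e-03, -3.83666325e+01, -9.29409027e+00, -1.11338741e-04,
        1.04690876e-03,  9.32625881e-06]), 'tcp_pos': array([0.47430892, 0.17140571, 0.0680743 ]), 'tool_rot': array([ 6.38028509e-01,  7.70012740e-01, -3.72860623e-05, -3.13393423e-05]), 'force': array([-1.06846857, -0.01959859, -0.69204078]), 'ft_torque': array([ 0.00276327, -0.03505183,  0.05442876]), 'gripper_force': 0.0, 'finger_gap': -0.001722611719045494}
```

View pics/m6.png

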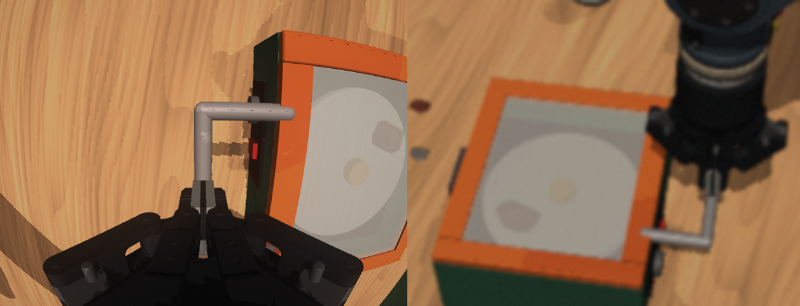

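In the picture the bar runs in between the finger tips, yet the reading says shut with no force. A tiny lift with force readings should show whether the bar is held.

move_arm(
  increments=[
    [[1,0,0,0.004,0],[1,0,0,0.004,0],[1,0,0,0.004,0],[1,0,0,0,0],[1,0,0,0,0]],
  ],
)

```text
t: 12.45
tcp_pos: [0.4745, 0.1714, 0.0804]
tool_rot: [0.638, 0.77, 0.0, 0.0]
force: [-0.2, 0.0, 0.5]
finger_gap: -0.0
gripper_force: 0.0
```

```bash
python3 - <<'E'
from h import *
for c in('wrist','side'):
  manip.snapshot(c); print([(np.round(d['xyz'],4).tolist(),round(d['confidence'],2)) for d in manip.mark_of('guard_handle',c)[:2]])
for i in range(3):
  manip.snapshot('side'); s=manip.sense(); print(s['force'].round(2),s['ft_torque'].round(3),s['finger_gap'],s['gripper_force'])
E
```

```text
[([0.4771, 0.1732, 0.0868], 0.94)]
[([0.4751, 0.1701, 0.0843], 0.58)]
[-0.06 -0.24 -1.28] [ 0.041  0.033 -0.   ] -0.000312262388899272 0.0
[-0.44 -0.34 -0.97] [-0.013  0.063 -0.022] 0.0023182711373345116 0.0
[-0.22 -0.46 -0.18] [0.004 0.018 0.051] -0.0038926658154325063 0.0
```

No lift and no load, so the bar isn't held. I've used all my picture views, so I'll check numerically: project the fingertip and bar points into the saved images and read the pixels there.

```bash
python3 - <<'E'
from h import *
s=manip.snapshot('side'); W=s['world_to_cam']; T=toolpose()
def pr(p): q=W@np.r_[p,1]; return np.round([s['fx']*q[0]/q[2]+s['cx'],s['fy']*q[1]/q[2]+s['cy']],1)
h=np.array([.474,.171,.0865]); u=np.array([-np.sin(.185),np.cos(.185),0])
for k in(-.055,-.03,0,.03,.055): print('bar',k,pr(h+u*k))
for k in(0,.02,.04,.06): print('tcp up',k,pr(T[:3,3]+[0,0,k]))
g=cv2.cvtColor(s['img'],cv2.COLOR_RGB2GRAY)
np.set_printoptions(linewidth=250)
print('cols 340..374'); 
for r in range(270,336,2): print(r,g[r,340:376])
E
```

```text
bar -0.055 [361.2 287.4]
bar -0.03 [360.  296.7]
bar 0 [358.5 308.2]
bar 0.03 [356.9 320.2]
bar 0.055 [355.6 330.6]
tcp up 0 [358.2 310.3]
tcp up 0.02 [358.6 304.3]
tcp up 0.04 [359.  298.2]
tcp up 0.06 [359.4 291.8]
cols 340..374
270 [27 19 15 14 14 14 14  8  9 10  9 11 12 13 13 14 14 13 15 12 14 13 14 15 13 14 13 17 15 13 13 13 13 11 12 11]
272 [33 29 21 14 11 12 13 12 11  8  9  8  9 11 11 13 12 13 13 14 14 15 13 16 15 14 14 13 13 12 13 11 12 11  8  9]
274 [34 31 19 13 10 12 12 12 14 13 12 10 12 10  9  9 10  8 10  8  7 11 11 10 11  8  9 11 12 12  9  8  7  5  9 10]
276 [24 17 15 12 11  9 10 12 10 13 12 14 15 14 13 13 12  9  7  6  7  9  7  8  7  8 10 12 14 12 12 11 10 13 12 14]
278 [17 14 14 15 14 13 10 11 10 10 12 14 12 13 12 12 12 12 10  9  9  9  9  7 10 12 14 13 12 14 14 13 12 11 14 11]
280 [13 14 14 14 13 14 14 15 11 12 11  9 11 13 13 13 11 12 12 12 11 14 16 14 12 12 11 12 12 13 14 14 13 14 12 12]
282 [13 14 15 13 15 15 18 19 20 20 18 14 14 13 14 14 15 13 12 14 22 35 34 20 14 14 16 14 13 15 17 22 20 12 10 10]
284 [16 14 14 13 15 15 17 17 19 19 20 18 15 16 15 15 15 13 10 16 39 64 
[... 2912 characters left out ...]
127 130 127 109 105 112 115 108  96 105 135 144 143 143 142 143 144 144 144 147 148 147 146 145 146]
328 [149 148 150 147 145 140 137 130 124 129 131 128 124 122 118 115 117 115 106  96 110 136 141 143 143 143 143 143 142 145 147 147 147 146 145 146]
330 [101 106 109 112 116 118 124 128 132 135 137 138 140 141 146 148 147 134 113 104 125 142 143 143 141 143 144 143 144 145 146 146 146 145 145 145]
332 [ 65  61  63  66  70  76  78  80  82  84  87  92  94  95  99 102 103 100  95 109 136 143 141 141 140 143 142 142 144 146 147 146 144 144 145 144]
334 [106  96  80  84  97  93  91  94  95  91  95  96  88  85  84  83  81  84 101 136 144 141 138 139 141 141 141 143 145 145 145 145 143 144 144 144]
```

The fingers end about 20+ mm above where the TCP reading puts their tips (side view row 306, with the bar visible below), so they shut just above the bar. I'll open, go lower in small steps, and close.

move_arm(
  increments=[
    [[0.1,0,0,0.005,0],[0.1,0,0,0,0],[0.1,0,0,0,0],[0.1,0,0,-0.012,0],[0.1,0,0,-0.01,0],[0.1,0,0,0,0]],
  ],
)

```text
t: 13.45
tcp_pos: [0.4728, 0.1711, 0.0612]
tool_rot: [0.638, 0.77, -0.002, -0.001]
force: [-0.2, -0.6, -0.4]
finger_gap: 0.45
gripper_force: 0.0
```

move_arm(
  increments=[
    [[0.1,0,0,-0.005,0],[0.1,0,0,-0.005,0],[0.1,0,0,-0.004,0],[0.1,0,0,0,0]],
  ],
)

```text
t: 13.85
tcp_pos: [0.474, 0.1713, 0.0485]
tool_rot: [0.638, 0.77, -0.0, -0.0]
force: [0.0, 0.8, -0.0]
finger_gap: 0.452
gripper_force: 0.0
```

```bash
python3 - <<'E'
from h import *
s=manip.snapshot('side'); g=cv2.cvtColor(s['img'],cv2.COLOR_RGB2GRAY); st=manip.sense(); print(st['tcp_pos'],st['force'],st['finger_gap'])
np.set_printoptions(linewidth=250)
for r in range(284,336,2): print(r,g[r,335:385])
E
```

```text
[0.4741538  0.17138066 0.04882498] [-0.53315716  0.67965728  0.87498783] 0.44993314308735677
284 [46 37 25 25 43 65 72 70 57 37 19 14 12 12 10  8 11 10  9 10 10 11 13 14 14 13 13 13 13 14 13 14 13 12 12 10 10  9 10 10 13 13 14 14 16 15 22 35 41 37]
286 [ 21  17  13  14  19  31  51  59  58  54  41  23  15  12  12  13  13  12  13  10  11   7   7   8   7   9   9   8  11   9  10   9  10  12  11   9   9  10  13  14  13  13  14  19  36  62  92 121 119  83]
288 [ 12  11  10  12  16  23  49  77  78  72  57  33  15  11  11  13  13  13  13  14  13  12   9   8   9   9   8   9   8   9  15  13  14  14  12  12  10  11  14  16  15  26  53  86 119 139 145 143 127  86]
290 [ 13  14  13  22  26  27  32  45  57  58  41  23  14  15  13  13  13  14  12  13  12  14  14  13  14  12  13  14  12  14  13  14  13  14  14  13  11  12  12  13  27  66 114 135 143 146 142 122  76  34]
292 [ 15  14  14  17  23  23  23  24  24  22  19  13  13  15  16  14  15  17  20  25  30  29  30  31  28  28  27  25  19  14  12  13  14  14  13  11  13  11  13  14  16  36  76 116 140 136 106  58  23  10]
294 [15 13 14 14 14 18 18 1
[... 3498 characters left out ...]
3 144 144 145 144 147 148 147 148 147 146 147 147 145 144 141 136 132 134 137 142]
330 [ 75  86  92  98 100 103 107 110 113 116 120 125 129 133 137 138 140 141 143 147 150 151 144 123 112 127 142 145 143 142 143 144 144 144 146 148 147 147 147 145 146 145 145 142 136 131 131 135 139 143]
332 [ 37  65  72  75  73  65  63  63  66  71  77  79  81  82  84  88  92  93  95 101 103 105 103  99 112 138 144 142 141 141 143 142 143 145 147 148 147 146 146 147 145 144 142 139 131 130 132 136 140 142]
334 [ 49  73  97 108 109 106  96  81  86  97  93  94  95  96  91  97  96  90  86  85  84  81  84 101 137 146 142 140 139 142 142 141 143 146 147 146 145 144 145 145 144 144 140 133 129 129 135 137 140 141]
```

The fingers now straddle the bar (side columns 347 and 371, bar at 358) with the tips well below it. Closing.

move_arm(
  increments=[
    [[1,0,0,0,0],[1,0,0,0,0],[1,0,0,0,0],[1,0,0,0,0],[1,0,0,0,0]],
  ],
)

```text
t: 14.4
tcp_pos: [0.4742, 0.1714, 0.0495]
tool_rot: [0.638, 0.77, -0.0, 0.0]
force: [-2.1, -1.1, 5.8]
finger_gap: 0.11
gripper_force: 58.6
```

move_arm(
  increments=[
    [[1,0.0008,0.0001,0.0157,0],[1,0.002,0.0004,0.0156,0],[1,0.003,0.0006,0.0154,0],[1,0.0038,0.0007,0.0152,0],[1,0.0048,0.0009,0.0149,0],[1,0.0058,0.0011,0.0146,0],[1,0.0067,0.0013,0.0142,0],[1,0.0077,0.0014,0.0136,0]],
  ],
)

```text
t: 15.2
tcp_pos: [0.5062, 0.1772, 0.1674]
tool_rot: [0.638, 0.77, -0.003, -0.002]
force: [-0.6, -1.2, -4.0]
finger_gap: 0.112
gripper_force: 58.4
```

```bash
cat > g.py <<'E'
from h import *
for c in('wrist','side','top'):
  manip.snapshot(c)
  for l in ('guard_handle','guard_hinge'): print(c,l,[(np.round(d['xyz'],4).tolist(),round(d['confidence'],2)) for d in manip.mark_of(l,c)[:2]])
s=manip.sense(); print(s['tcp_pos'],s['force'],s['finger_gap'],s['gripper_force'])
E
python3 g.py
```

```text
wrist guard_handle [([0.5076, 0.1735, 0.2022], 0.93)]
wrist guard_hinge [([0.7095, 0.2138, 0.0842], 0.74)]
side guard_handle [([0.5073, 0.1753, 0.2011], 0.58)]
side guard_hinge [([0.7081, 0.2167, 0.0814], 0.93), ([0.5067, 0.1749, 0.2002], 0.45)]
top guard_handle [([0.5068, 0.1785, 0.201], 0.96), ([0.5428, -0.1457, 0.026], 0.33)]
top guard_hinge [([0.7134, 0.2121, 0.0805], 0.89)]
[0.50612107 0.17721555 0.16732224] [-5.80240929 -3.193316    0.91025199] 0.11296034414345392 58.586159348487854
```

move_arm(
  increments=[
    [[1,0.0085,0.0016,0.0131,0],[1,0.0093,0.0017,0.0126,0],[1,0.0101,0.0019,0.0119,0],[1,0.0108,0.002,0.0112,0],[1,0.0115,0.0021,0.0105,0],[1,0.0122,0.0023,0.0096,0],[1,0.0128,0.0024,0.0088,0],[1,0.0133,0.0025,0.008,0]],
  ],
)

```text
t: 16.45
tcp_pos: [0.5928, 0.1932, 0.2562]
tool_rot: [0.638, 0.77, -0.004, -0.003]
force: [-11.9, -3.9, 15.5]
finger_gap: 0.106
gripper_force: 60.9
```

move_arm(
  increments=[
    [[1,0,0,0,0],[1,0,0,0,0],[1,0,0,0,0]],
  ],
)

```text
t: 16.75
tcp_pos: [0.594, 0.1934, 0.2568]
tool_rot: [0.638, 0.77, -0.003, -0.002]
force: [-12.0, -3.9, 16.6]
finger_gap: 0.109
gripper_force: 61.2
```

```bash
python3 g.py; python3 -c "
from h import *
for c in('side','top','wrist'):
  manip.snapshot(c)
  for l in ('plug_shoulder','grit_jar','stone_red','stone_dark'): print(c,l,[np.round(d['xyz'],3).tolist() for d in manip.mark_of(l,c)[:3]])
"
```

```text
wrist guard_handle [([0.5951, 0.1922, 0.2909], 0.83)]
wrist guard_hinge [([0.7108, 0.2128, 0.0814], 0.67)]
side guard_handle [([0.5952, 0.1912, 0.2902], 0.82)]
side guard_hinge [([0.7083, 0.214, 0.0796], 0.57)]
top guard_handle [([0.5932, 0.1914, 0.2902], 0.67)]
top guard_hinge [([0.7127, 0.2121, 0.0795], 0.78), ([0.5399, -0.1451, 0.0264], 0.66)]
[0.59389381 0.19345023 0.25674796] [-11.66829959  -3.38883122  17.53574492] 0.11159986849001013 61.17480933666229
side plug_shoulder [[0.503, -0.439, 0.025], [0.452, -0.254, 0.021], [0.537, -0.147, 0.052]]
side grit_jar [[0.715, -0.135, -0.004]]
side stone_red [[0.738, -0.287, -0.004]]
side stone_dark [[0.526, 0.417, -0.004]]
top plug_shoulder [[0.537, -0.143, 0.053], [0.5, -0.437, 0.031], [0.45, -0.252, 0.024]]
top grit_jar [[0.713, -0.137, -0.0]]
top stone_red [[0.735, -0.284, -0.004]]
top stone_dark [[0.53, 0.418, -0.001], [0.618, 0.195, 0.003]]
wrist plug_shoulder []
wrist grit_jar []
wrist stone_red []
wrist stone_dark []
```

The handle is at z 0.290 (about 60°) and steady, the plug is home and the bystanders haven't moved. Handing in.

```bash
python3 -c "
from station import manip
print(manip.sign_off())"
```

```text
the job is handed in; nothing more can be done
None
```

The blue plug is fully home in the interlock box and let go, and the fingers are holding the splash guard open and steady at about 60°. Jar and stones read as unmoved; the job is handed in, but the hand-in returned no verdict.

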